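# Set the tube shaker to speed step 5 and start it

### The job

Set the shaker's speed selector to step 5, that is five clicks clockwise from its off stop, which lies fully anticlockwise. Then press the start button fully down and let it spring back. Leave the bottle, the beaker and the loose tube rack beside the shaker as they stand.

Things in the scene. Friction and masses are not known exactly. Their poses are not given: they have to be found in the camera images.
- shaker: Platform shaker, fixed: cream case, level grey control deck on the operator's side, 100 mm above the bench. Origin on the bench under the deck; x points from operator to platform, y to the operator's left, z up. Case x -65..320, y -160..160 mm. Deck free for x -65..85; behind it the platform, 130 mm high, with a clamped rack of tubes from x 200 on, up to 205 mm above the bench.
- selector (a joint): Angle of the speed selector, rad: 0 at the off stop, growing clockwise seen from above, end stop 3.142. Detents at off and steps 1 to 6, 0.5236 rad apart: step 5 is 2.618. Lever points along the shaker's +y (operator's left) at 0, +x at step 3, -y at the end stop. Let go, it falls into the nearest detent; a click takes about 0.2 N m, 4 to 5 N at 45 mm from the axis.
- selector_axis (a point): On the selector's vertical axis at half its lever's height (123 mm above the bench), at x -25, y 65 mm in the shaker's frame; its x axis points along the lever to the tip. Black lever knob on a round hub of 22 mm radius (4 to 18 mm above the deck). Seven dark ticks on the deck around it, one per position, grow longer with each step.
- selector_tip (a point): Tip of the selector's lever, 62 mm from the axis, same height. The lever is a straight bar 80 mm long (18 mm behind the axis to 62 mm before it) and 16 mm wide, its underside 8 mm and its flat top 38 mm above the deck, with a white line on top near the tip. It can be pushed sideways.
- start (a joint): Travel of the start button, m: 0 up, 0.006 fully down; springs back. About 5 N to push it fully down, straight down.
- start_top (a point): Centre of the start button's top face: a round grey button of 34 mm diameter, its top 22 mm above the deck, in a black round housing of 50 mm diameter, 12 mm high, at x 0, y -95 mm in the shaker's frame.
- reagent_bottle: Bystander, loose: amber bottle, 72 mm diameter, 150 mm high, left of the shaker. Origin under its centre.
- beaker: Bystander, loose: glass beaker, 72 mm diameter, 90 mm high, left of the shaker. Origin under its centre.
- tube_rack: Bystander, loose: white rack with tubes, 75 x 160 mm, 75 mm high, right of the shaker. Origin under its centre.

How it is judged:
On the way, in this order (a step that is already met when the one before it is completed fails the run):
1. the selector rests on step 5 (value of joint selector between 2.498 and 2.738 rad), for 0.3 s.
2. the start button is pressed down while the selector is on step 5 (all of step 1 and value of joint start above 0.0045 m), for 0.05 s.
At the end, for the whole second after the job is handed in: The selector rests in its step 5 detent (2.618 rad within 0.12 rad) and the start button, having been pressed at least 4.5 mm down after that, is back up (within 1.5 mm) (all of step 1 and value of joint start below 0.0015 m); the robot touches nothing.
It fails at once if the bottle, the beaker or the loose tube rack is pushed more than 25 mm away or tipped over (distance of any of reagent_bottle, beaker, tube_rack from where it was at the start of the episode above 0.025 m or angle between any of reagent_bottle, beaker, tube_rack's own z axis and vertical above 0.35 rad).
It also fails if it takes over 43 s, if anything falls off the work surface, if the arm or the gripper's body presses on something with over 40 N, if the wrist force passes 120 N, or if a joint passes its speed limit or range.

### The arm

A 6-joint arm with a two-finger parallel gripper is mounted at the origin on the work surface. World frame = base frame: x ahead of the robot, y to its left, z up, the work surface at z = 0. Lengths are in m, angles in rad, forces in N, time in s.
With the tool pointing down it reaches from about 0.375 to 0.925 m from the base axis. Payload 5.7 kg.
Tool frame: the origin (TCP) lies on the front face of the gripper's body, between the roots of the fingers; the fingertips stand 80 mm ahead of it and the grasp point (between the pads) lies 61 mm ahead of it (bot.tips_ahead is the distance from the TCP to the fingertips, in m); z points along the fingers, x is the direction in which the jaws open and shut, and the axes are right-handed (so a half turn about z gives the same grasp; the last joint's range is limited). The gripper opens to 88 mm and grips with 3 to 60 N. Pads are 20 mm wide; open, the fingers measure 115 mm over their backs; the gripper's body (75 mm by 178 mm) begins 61 mm behind the grasp point.
Start: joints at [-1.464, 0.359, 1.51, -0, 1.272, -0.115], TCP at [0.132, -0.585, 0.303] pointing down, gripper open.
Joint ranges: [-2.97, 2.97], [-1.01, 2.36], [0.21, 2.38], [-0.96, 4.11], [0.2, 2.71], [-2.98, 2.98]. Speed limits (rad/s): [2.39, 2.39, 3.14, 3.14, 3.14, 3.14].

### API

Orientations are given as a unit quaternion [x, y, z, w].
In Python, from workcell import sensors, optics, ticket, bot gives the robot as it stands. The module is installed in compiled form; this text tells all that it offers.
- The arm moves only by the tool servo_tool, never from a script. Its argument "plan" is a list that holds one entry, the list of rows, each a list of 7 numbers: the shift along the tool's x, y, z as a fraction of full scale, then the turn, a rotation vector about the tool's x, y, z as a fraction of full scale, then the opening, from 0 (shut) to 1 (fully open). A call has 1 to 5 rows; each row is the pose to reach, as a shift and turn from the pose commanded when the call began, along the tool's axes at that moment, turning the shorter way round; what a row does not reach only later rows make up. Full scale, the value 1, is 0.5 m for a shift and 2 pi rad for a turn. A row lasts 1/12 s, in which the tool goes at most 41.7 mm and 7.16 degrees, less where a joint would pass 70% of its speed; a pose out of reach is approached as far as the arm can. A call with a number of a shift or a turn outside -1 to 1 is refused whole. A call with a gripper value outside its range is refused whole. The fingers move at their own pace and stop on an object; "squeeze" is the grip in N (left out, the last holds). Time passes only in rows, so rows that repeat a pose let the fingers close. It gives the time, the measured TCP pose, the force and the opening at its end, in the units of the state.
- sensors.get_state(): the state, without advancing time (a new reading comes with each control period).
- optics.camera(name): name is "side" or "top" or "wrist"; returns (picture, depth): 384x512x3 uint8, red, green, blue; 384x512 float32, m along the optical axis (not along the pixel's ray), 0 where there is no reading.
- optics.calibration(name): a dict with "K" (3x3 intrinsics, pixels), "position" and "attitude" of the camera in the world; the wrist camera has in their place "hand_eye" (4x4, takes a point from camera to tool coordinates, whose origin is the TCP and whose axes are the tool frame's). Camera axes: x right, y down, z forward; pixel columns grow to the right and rows downward; lengths in m; the calibration is good to about 2 mm. A picture is of the moment at which its call begins: read the wrist's pose just before it. calibration takes no time and is no camera call.
- ticket.job_done(): hands the job in, once; it reports no verdict.
The state is a dict: "t": time; "joint_positions": joint angles; "dq": joint speeds; "tau": joint torques, N m; "position": TCP position; "eef_rot": TCP orientation; "ft_force": force on the tool from outside, world axes, zero at the start; "wrist_torque": the same for the moment, N m; "grip_width": finger opening in m.
Only numpy, scipy, OpenCV 4.12 (cv2) and the standard library are available. Lean on these libraries where they do the work, as an engineer would, in place of code of your own. Each camera call takes 0.05 s, during which the arm holds its last target.

## Working session

There is one attempt and no reset: what is moved stays moved. The work goes in short steps, Python scripts to look and compute and a tool call to move; the robot and the scene stay as the last step left them, time stands still between calls to the robot, and variables do not carry over. Pictures are saved under pics/ and viewed, and the job is handed in when it is done.

Besides the shell and the picture viewer there is one more tool, called after "Call:" as a command line: name --argument value ..., lists and objects as JSON in quotes. servo_tool: Moves the arm, as the interface text tells. Its arguments: {"type":"object","properties":{"plan":{"type":"array","items":{"type":"array","items":{"type":"array","items":{"type":"number"}}}},"squeeze":{"type":"number"}},"required":["plan"]}

```bash
mkdir -p pics
python3 - <<'E'
from workcell import sensors, optics, ticket, bot
import cv2,numpy as np
s=sensors.get_state(); print({k:np.round(v,4) for k,v in s.items()})
for n in ["top","side"]:
    p,d=optics.camera(n); cv2.imwrite(f"pics/{n}0.png",p[:,:,::-1]); np.save(f"pics/{n}0_d.npy",d)
    print(n,optics.calibration(n))
print(optics.calibration("wrist"))
E
```

```text
{'t': np.float64(0.0), 'joint_positions': array([-1.4641,  0.3595,  1.5114,  0.    ,  1.2725, -0.1151]), 'dq': array([ 0.0003, -0.0007, -0.002 ,  0.0004, -0.0012, -0.0007]), 'tau': array([ 1.00000e-03, -5.15374e+01, -2.70729e+01,  6.76000e-02,
        3.51000e-02, -1.00000e-04]), 'position': array([ 0.1319, -0.5848,  0.3018]), 'eef_rot': array([ 7.810e-01, -6.245e-01, -6.000e-04, -6.000e-04]), 'ft_force': array([0.1283, 0.4094, 0.0843]), 'wrist_torque': array([0.0158, 0.0314, 0.0296]), 'grip_width': np.float64(0.0881)}
top {'K': array([[462.10687177,   0.        , 264.97660362],
       [  0.        , 462.10687177, 191.53442559],
       [  0.        ,   0.        ,   1.        ]]), 'position': array([0.35444814, 0.04511301, 1.09861785]), 'attitude': array([-0.64963861,  0.7526847 , -0.07969142,  0.07130707])}
side {'K': array([[485.37420408,   0.        , 254.04633425],
       [  0.        , 485.37420408, 190.63601069],
       [  0.        ,   0.        ,   1.        ]]), 'position': array([0.19243872, 0.73526186, 0.99367305]), 'attitude': array([-0.2427014 ,  0.90302516, -0.34250718,  0.09127115])}
{'K': array([[282.8446349 ,   0.        , 253.65151365],
       [  0.        , 282.8446349 , 187.49048049],
       [  0.        ,   0.        ,   1.        ]]), 'hand_eye': array([[ 9.99999268e-01, -4.04653376e-04, -1.14070987e-03,
         3.03217257e-04],
       [ 6.97501669e-04,  9.62891477e-01,  2.69887971e-01,
        -7.34796079e-02],
       [ 9.89168731e-04, -2.69888569e-01,  9.62891054e-01,
        -8.28955199e-02],
       [ 0.00000000e+00,  0.00000000e+00,  0.00000000e+00,
         1.00000000e+00]])}
```

View pics/top0.png

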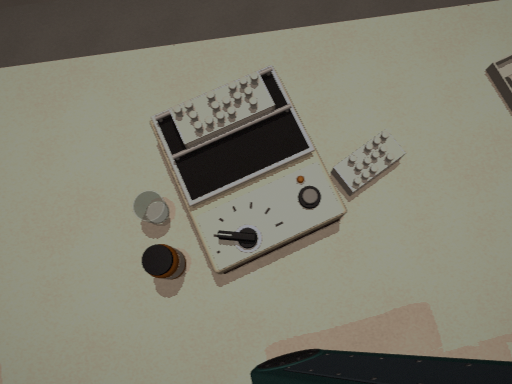

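View pics/side0.png

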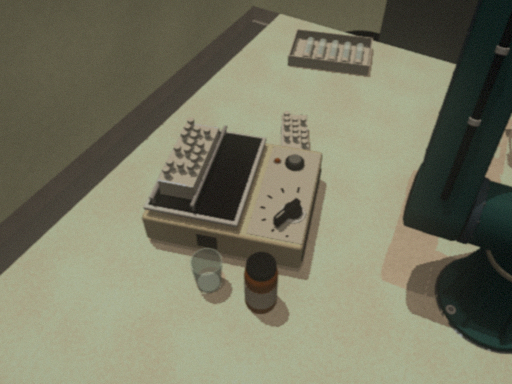

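Top view: selector hub is near (248,238) with its lever pointing left to about (216,235), the start button is near (310,196), and the ticks arc around the hub. Now I'll measure these.

```bash
cat > h.py <<'E'
import numpy as np,cv2
from scipy.spatial.transform import Rotation as R
from workcell import optics
def ray(name,uv,z):
    c=optics.calibration(name);K=c["K"];Rm=R.from_quat(c["attitude"]).as_matrix();p=np.array(c["position"])
    uv=np.atleast_2d(uv).astype(float)
    r=np.c_[(uv[:,0]-K[0,2])/K[0,0],(uv[:,1]-K[1,2])/K[1,1],np.ones(len(uv))]@Rm.T
    return p+r*((z-p[2])/r[:,2])[:,None]
def proj(name,P):
    c=optics.calibration(name);K=c["K"];Rm=R.from_quat(c["attitude"]).as_matrix();p=np.array(c["position"])
    q=(np.atleast_2d(P)-p)@Rm;q=q@K.T;return q[:,:2]/q[:,2:]
E
python3 - <<'E'
from h import *
img=cv2.imread("pics/top0.png");d=np.load("pics/top0_d.npy")
x0,y0=190,150
cv2.imwrite("pics/topz.png",cv2.resize(img[150:280,190:350],None,fx=5,fy=4.6,interpolation=cv2.INTER_CUBIC) if 0 else cv2.resize(img[150:270,190:350],(800,600),interpolation=cv2.INTER_CUBIC))
g=img.max(2)
m=(g<90).astype(np.uint8);m[:185]=0;m[275:]=0;m[:,:200]=0;m[:,335:]=0
n,l,st,ce=cv2.connectedComponentsWithStats(m)
for i in range(1,n):
    if st[i,4]>4: print(st[i],ce[i].round(1),ray("top",ce[i],.1).round(4))
for u,v in [(248,238),(310,196),(290,220),(240,190),(225,236)]: print(u,v,d[v,u])
E
```

```text
[200 185  25  12 156] [208.2 188.5] [[0.5953 0.1405 0.1   ]]
[200 185  39  18  45] [219.4 193. ] [[0.5814 0.1175 0.1   ]]
[298 186  23  23 261] [308.7 198. ] [[ 0.5414 -0.076   0.1   ]]
[250 202   2   6  10] [250.6 204.9] [[0.5449 0.0528 0.1   ]]
[233 206   3   5   9] [233.9 208.2] [[0.5429 0.0902 0.1   ]]
[265 208   5   6  13] [267.  210.4] [[0.5275 0.019  0.1   ]]
[219 218   4   3   7] [220.7 219.1] [[0.5231 0.1218 0.1   ]]
[218 218 117  56 566] [277.5 246.8] [[0.4455 0.0083 0.1   ]]
[276 222   7   4  16] [279.  223.5] [[ 0.495  -0.0026  0.1   ]]
[214 228  44  21 495] [240.6 237. ] [[0.478  0.0842 0.1   ]]
[217 251   3   2   5] [218.2 251.6] [[0.4539 0.136  0.1   ]]
248 238 0.96238476
310 196 0.99620575
290 220 1.0058309
240 190 1.020793
225 236 0.9630368
```

View pics/topz.png

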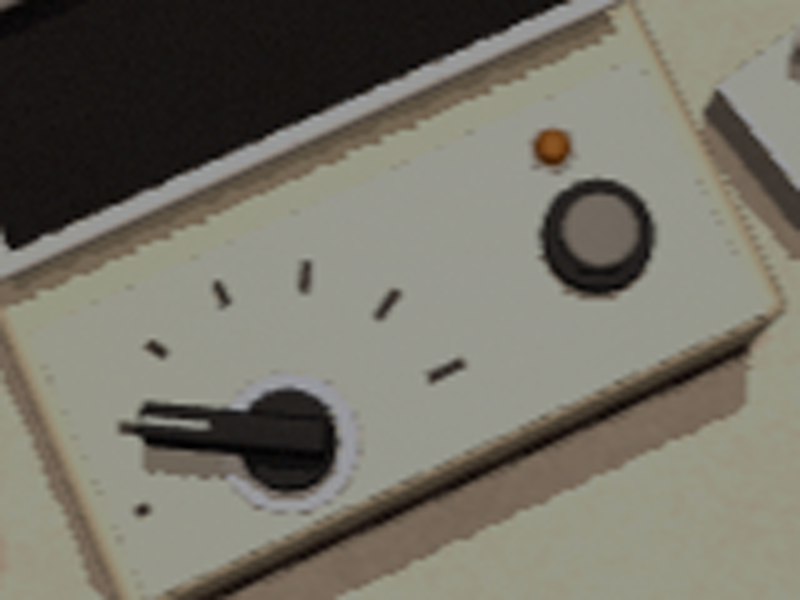

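The visible ticks are 0 and 2 to 6. Tick 1 is hidden by the lever tip, so the selector appears to be on step 1. Next I'll fit the frame.

Run:
```python
from h import *
from scipy.optimize import least_squares
T={0:(218.2,251.6),2:(220.7,219.1),3:(233.9,208.2),4:(250.6,204.9),5:(267,210.4),6:(279,223.5)}
k=np.array(list(T));P=ray("top",list(T.values()),.1)[:,:2]
def mod(x):
    a=x[2]-k*np.pi/6; r=x[3]+x[4]*k
    return x[:2]+r[:,None]*np.c_[np.cos(a),np.sin(a)]
s=least_squares(lambda x:(mod(x)-P).ravel(),[.4745,.067,1.86,.07,0])
print(s.x.round(4),np.degrees(s.x[2]),(s.fun*1e3).round(1))
c=s.x[:2];ay=s.x[2];y=np.array([np.cos(ay),np.sin(ay)]);x=np.array([y[1],-y[0]])
O=c+.025*x-.065*y
print("origin",O,"start pred",O-.095*y,"yaw x",np.degrees(ay)-90)
img=cv2.imread("pics/top0.png")
# button top: bright inside the dark ring
hsv=cv2.cvtColor(img,cv2.COLOR_BGR2HSV);g=img.max(2)
roi=np.zeros(g.shape,np.uint8);cv2.circle(roi,(309,197),14,1,-1)
dark=((g<90)&(roi>0)).astype(np.uint8)
cs,_=cv2.findContours(dark,cv2.RETR_CCOMP,cv2.CHAIN_APPROX_NONE)
for q in cs:
    if len(q)>15:
        (u,v),r=cv2.minEnclosingCircle(q);print("btn contour",u,v,r,ray("top",(u,v),.122).round(4),ray("top",(u,v),.112).round(4))
# lever white line
w=((g>110)).astype(np.uint8)
for (u,v) in [(218,235),(232,235)]: pass
print("line px",img[232:238,212:234].max(2))
m=ray("top",[(216,235.3),(231,234.9)],.138);print(m)
for cam in("top",):
  for st in range(3):
    a=ay-st*np.pi/6; print(st,proj(cam,np.r_[c+.062*np.array([np.cos(a),np.sin(a)]),.138]))
print("axis",proj("top",np.r_[c,.138]),proj("side",np.r_[c,.138]),proj("side",np.r_[O-.095*y,.122]))
for n,uv in (("bottle",(158,261)),): print(n,ray("top",uv,.15))
```

```text
[4.7370e-01 6.9900e-02 1.8583e+00 6.9300e-02 1.0000e-03] 106.47443091114698 [ 0.1  0.2 -0.4 -0.3  0.1  0.2  0.1 -0.1  0.1 -0.3  0.   0.2]
origin [0.51606351 0.0146217 ] start pred [ 0.54300432 -0.0764782 ] yaw x 16.47443091114698
btn contour 308.9164123535156 197.1534881591797 11.574362754821777 [[ 0.5391 -0.0741  0.122 ]] [[ 0.541  -0.0753  0.112 ]]
btn contour 309.6052551269531 195.2894744873047 7.875948429107666 [[ 0.5429 -0.0763  0.122 ]] [[ 0.5448 -0.0775  0.112 ]]
line px [[152 152 152 152 153 119  43  33  30  33  32  32  35  35  34  35  34  35
   34  35  37  36]
 [152 152 152 152 153 118  99 123 110  95  81  62  64  52  33  34  34  34
   33  33  35  35]
 [152 131 106 106 120 111 107 122 140 151 150 150 151 150 151 150 137 123
  123  93  33  33]
 [152 122  66  52  53  42  33  41  42  46  48  62  66  65  86  98 114 124
  123 100  49  33]
 [152 130  90  75  59  29  25  31  31  32  33  34  31  32  34  36  39  40
   41  36  33  34]
 [152 151 150 151 150 124  60  15  14  16  17  21  19  24  24  27  27  31
   31  31  32  33]]
[[0.48433787 0.1329018  0.138     ]
 [0.48059214 0.10184029 0.138     ]]
0 [[219.3985406  248.50107082]]
1 [[217.08513525 233.30207987]]
2 [[222.65952351 219.01088528]]
axis [[246.64295789 235.94534732]] [[292.60780266 203.96323975]] [[294.1005548  159.35588012]]
bottle [[0.44790726 0.25515597 0.15      ]]
```

The fit is consistent: residuals are ≤0.4 mm, and the predicted button centre agrees with its measured contour. The predicted step-1 lever also matches the image. Moving now.

Call:
servo_tool --plan '[[[-0.034,-0.072,0,0,0,-0.018,0.6],[-0.068,-0.144,0,0,0,-0.036,0.6],[-0.102,-0.216,0,0,0,-0.054,0.6],[-0.136,-0.288,0,0,0,-0.072,0.6],[-0.17,-0.36,0,0,0,-0.09,0.6]]]' --squeeze 15

```text
t: 0.52
position: [0.2898, -0.4613, 0.3023]
eef_rot: [0.925, -0.38, -0.0, -0.0]
ft_force: [-0.3, -0.8, 0.5]
grip_width: 0.0578
```

```bash
cat > d.py <<'E'
import sys
from h import *
from workcell import sensors
c=np.array([.4737,.0699]);AY=106.47
def delta(tgt,yaw):
    s=sensors.get_state();Q=R.from_quat(s["eef_rot"]);M=Q.as_matrix()
    yw=np.radians(yaw);T=np.array([[np.cos(yw),np.sin(yw),0],[np.sin(yw),-np.cos(yw),0],[0,0,-1]])
    rv=(Q.inv()*R.from_matrix(T)).as_rotvec()
    dd=M.T@(np.array(tgt)-s["position"])
    print("t",s["t"],"pos",s["position"].round(4),"yaw",np.degrees(np.arctan2(M[1,0],M[0,0])).round(2),"F",s["ft_force"].round(1),"w",s["grip_width"].round(4),"q6",s["joint_positions"][5].round(2))
    print("shift frac",(dd/.5).round(4),"turn frac",(rv/2/np.pi).round(4),"dist",np.linalg.norm(dd).round(4))
a=list(map(float,sys.argv[1:5])); delta(a[:3],a[3])
E
python3 d.py 0.484 0.1137 0.29 -13.5;python3 d.py 0.5 -0.2 0.29 -13.5
```

```text
Traceback (most recent call last):
  File "d.py", line 12, in <module>
    a=list(map(float,sys.argv[1:5])); delta(a[:3],a[3])
                                      ~~~~~^^^^^^^^^^^^
  File "d.py", line 10, in delta
    print("t",s["t"],"pos",s["position"].round(4),"yaw",np.degrees(np.arctan2(M[1,0],M[0,0])).round(2),"F",s["ft_force"].round(1),"w",s["grip_width"].round(4),"q6",s["joint_positions"][5].round(2))
                                                                                                                                      ^^^^^^^^^^^^^^^^^^^^^
AttributeError: 'float' object has no attribute 'round'
Traceback (most recent call last):
  File "d.py", line 12, in <module>
    a=list(map(float,sys.argv[1:5])); delta(a[:3],a[3])
                                      ~~~~~^^^^^^^^^^^^
  File "d.py", line 10, in delta
    print("t",s["t"],"pos",s["position"].round(4),"yaw",np.degrees(np.arctan2(M[1,0],M[0,0])).round(2),"F",s["ft_force"].round(1),"w",s["grip_width"].round(4),"q6",s["joint_positions"][5].round(2))
                                                                                                                                      ^^^^^^^^^^^^^^^^^^^^^
AttributeError: 'float' object has no attribute 'round'
```

```bash
sed -i 's/s\["grip_width"\].round(4)/round(float(s["grip_width"]),4)/' d.py
python3 d.py 0.484 0.1137 0.29 -13.5;python3 d.py 0.5 -0.2 0.29 -13.5
```

```text
t 0.5167 pos [ 0.2898 -0.4613  0.3023] yaw -44.61 F [-0.3 -0.8  0.5] w 0.0578 q6 -0.36
shift frac [-0.5311 -1.0914  0.0254] turn frac [-0.0001  0.0001 -0.0864] dist 0.607
t 0.5167 pos [ 0.2898 -0.4613  0.3023] yaw -44.61 F [-0.3 -0.8  0.5] w 0.0578 q6 -0.36
shift frac [-0.0677 -0.6672  0.0249] turn frac [-0.0001  0.0001 -0.0864] dist 0.3355
```

Call:
servo_tool --plan '[[[-0.008,-0.08,0,0,0,-0.017,0.6],[-0.016,-0.16,0,0,0,-0.034,0.6],[-0.024,-0.24,0,0,0,-0.051,0.6],[-0.032,-0.32,0,0,0,-0.068,0.6],[-0.04,-0.4,0,0,0,-0.085,0.6]]]'

```text
t: 0.93
position: [0.4166, -0.3051, 0.3024]
eef_rot: [0.993, -0.122, -0.0, -0.0]
ft_force: [1.6, -0.3, -0.0]
grip_width: 0.0528
```

```bash
python3 d.py 0.484 0.1137 0.29 -13.5
```

```text
t 0.9333 pos [ 0.4166 -0.3051  0.3024] yaw -14.0 F [ 1.6 -0.3 -0. ] w 0.0528 q6 -0.52
shift frac [-0.0718 -0.8453  0.0252] turn frac [-0.0001  0.0001 -0.0014] dist 0.4244
```

Call:
servo_tool --plan '[[[-0.007,-0.08,0,0,0,0,0.6],[-0.014,-0.16,0,0,0,0,0.6],[-0.021,-0.24,0,0,0,0,0.6],[-0.028,-0.32,0,0,0,0,0.6],[-0.035,-0.4,0,0,0,0,0.6]]]'

```text
t: 1.35
position: [0.4479, -0.1069, 0.3025]
eef_rot: [0.992, -0.125, -0.0, -0.0]
ft_force: [0.7, -0.6, 0.2]
grip_width: 0.0525
```

Call:
servo_tool --plan '[[[-0.007,-0.08,0,0,0,0,0.6],[-0.014,-0.16,0,0,0,0,0.6],[-0.021,-0.24,0,0,0,0,0.6],[-0.028,-0.32,0,0,0,0,0.6],[-0.035,-0.4,0,0,0,0,0.6]]]'

```text
t: 1.77
position: [0.4803, 0.0913, 0.3026]
eef_rot: [0.992, -0.124, -0.0, 0.0]
ft_force: [1.2, -0.9, 0.2]
grip_width: 0.0527
```

```bash
python3 d.py 0.4842 0.1137 0.29 -13.5
```

```text
t 1.7667 pos [0.4803 0.0913 0.3026] yaw -14.29 F [ 1.2 -0.9  0.2] w 0.0527 q6 0.3
shift frac [-0.0035 -0.0453  0.0251] turn frac [ 0.      0.     -0.0022] dist 0.026
```

Call:
servo_tool --plan '[[[-0.003,-0.04,0.02,0,0,-0.002,0.6],[-0.003,-0.04,0.08,0,0,-0.002,0.6],[-0.003,-0.04,0.08,0,0,-0.002,0.6],[-0.003,-0.04,0.08,0,0,-0.002,0.6]]]'

```text
t: 2.1
position: [0.4826, 0.1091, 0.2615]
eef_rot: [0.993, -0.118, -0.002, 0.001]
ft_force: [-0.0, 0.0, -0.0]
grip_width: 0.0526
```

```bash
python3 d.py 0.4842 0.1137 0.193 -13.53
python3 - <<'E'
from h import *
for n in("top","wrist"):
    p,d=optics.camera(n);cv2.imwrite(f"pics/{n}1.png",p[:,:,::-1])
E
```

```text
t 2.1 pos [0.4826 0.1091 0.2615] yaw -13.53 F [-0.  0. -0.] w 0.0526 q6 0.32
shift frac [ 0.0015 -0.0099  0.1369] turn frac [0.0003 0.0007 0.    ] dist 0.0686
```

View pics/wrist1.png

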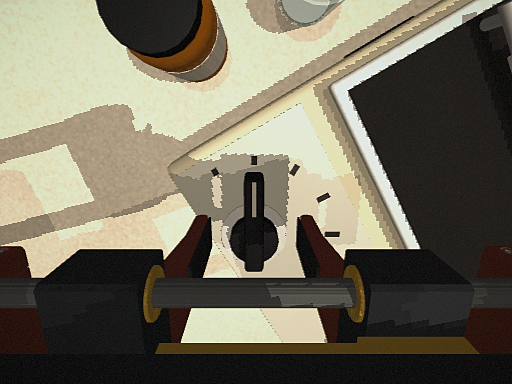

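The wrist view shows the lever upright at column 254, centred between the fingers and pointing at tick 1 (254,160). The bottle is well clear. I'll descend and close.

Call:
servo_tool --plan '[[[0.001,-0.01,0.06,0,0,0,0.6],[0.001,-0.01,0.11,0,0,0,0.6],[0.001,-0.01,0.136,0,0,0,0.6],[0.001,-0.01,0.136,0,0,0,0.6],[0.001,-0.01,0.136,0,0,0,0.6]]]'

```text
t: 2.62
position: [0.4862, 0.1131, 0.1954]
eef_rot: [0.993, -0.119, 0.0, -0.0]
ft_force: [-0.7, -0.3, 0.4]
grip_width: 0.0527
```

```bash
python3 d.py 0.4842 0.1137 0.193 -13.53
```

```text
t 2.6167 pos [0.4862 0.1131 0.1954] yaw -13.65 F [-0.7 -0.3  0.4] w 0.0527 q6 0.33
shift frac [-0.0042 -0.0003  0.0048] turn frac [-0.     -0.     -0.0003] dist 0.0032
```

Call:
servo_tool --plan '[[[-0.004,0,0.003,0,0,0,0.6],[-0.004,0,0.003,0,0,0,0.1],[-0.004,0,0.003,0,0,0,0.1],[-0.004,0,0.003,0,0,0,0.1],[-0.004,0,0.003,0,0,0,0.1]]]' --squeeze 12

```text
t: 3.03
position: [0.4842, 0.1143, 0.1938]
eef_rot: [0.993, -0.118, 0.001, -0.0]
ft_force: [-0.2, 0.8, -0.5]
grip_width: 0.0296
```

Call:
servo_tool --plan '[[[0,0,0,0,0,0,0.1],[0,0,0,0,0,0,0.1]]]'

```text
t: 3.2
position: [0.4841, 0.1143, 0.1933]
eef_rot: [0.993, -0.118, 0.0, -0.0]
ft_force: [4.4, -1.4, -3.4]
grip_width: 0.0161
```

```bash
python3 d.py 0.4842 0.1137 0.193 -13.53
```

```text
t 3.2 pos [0.4841 0.1143 0.1933] yaw -13.57 F [ 4.4 -1.4 -3.4] w 0.0161 q6 0.33
shift frac [0.0005 0.0012 0.0007] turn frac [-0.     -0.0001 -0.0001] dist 0.0007
```

Gripped at 16.1 mm, the lever's width. Now I'll swing one click about the axis.

Call:
servo_tool --plan '[[[0.0095,0.0005,0,0,0,0.0167,0.1],[0.019,0.002,0,0,0,0.0333,0.1],[0.0282,0.0045,0,0,0,0.05,0.1],[0.0371,0.0079,0,0,0,0.0667,0.1],[0.0456,0.0122,0,0,0,0.0833,0.1]]]'

```text
t: 3.62
position: [0.5053, 0.103, 0.1933]
eef_rot: [0.928, -0.373, 0.0, -0.0]
ft_force: [-1.4, 2.8, 2.9]
grip_width: 0.0163
```

```bash
python3 - <<'E'
import math
for st in range(1,6):
    a=math.radians(106.47-30*st);print(st,.4737+.045*math.cos(a),.0699+.045*math.sin(a),106.47-30*st-90)
E
python3 d.py 0.5045 0.1025 0.193 -43.53
```

```text
1 0.48422795085894926 0.11365113999327961 -13.530000000000001
2 0.504693042890284 0.10252562324923485 -43.53
3 0.5168535741081841 0.08265809710299556 -73.53
4 0.5174511399932796 0.05937204914105076 -103.53
5 0.5063256232492348 0.03890695710971596 -133.53
t 3.6167 pos [0.5053 0.103  0.1933] yaw -43.85 F [-1.4  2.8  2.9] w 0.0163 q6 0.83
shift frac [-0.0005  0.0018  0.0007] turn frac [-0.0001 -0.0001 -0.0009] dist 0.001
```

Right on the expected pose with low forces, so I'll repeat it three more times.

Call:
servo_tool --plan '[[[0.0095,0.0005,0,0,0,0.0167,0.1],[0.019,0.002,0,0,0,0.0333,0.1],[0.0282,0.0045,0,0,0,0.05,0.1],[0.0371,0.0079,0,0,0,0.0667,0.1],[0.0456,0.0122,0,0,0,0.0833,0.1]]]'

```text
t: 4.03
position: [0.5175, 0.0828, 0.1933]
eef_rot: [0.799, -0.601, 0.0, -0.0]
ft_force: [0.3, 3.4, 1.2]
grip_width: 0.0158
```

```bash
python3 d.py 0.5169 0.0827 0.193 -73.53
```

```text
t 4.0333 pos [0.5175 0.0828 0.1933] yaw -73.86 F [0.3 3.4 1.2] w 0.0158 q6 1.32
shift frac [-0.0001  0.0012  0.0007] turn frac [-0.0001  0.     -0.0009] dist 0.0007
```

Call:
servo_tool --plan '[[[0.0095,0.0005,0,0,0,0.0167,0.1],[0.019,0.002,0,0,0,0.0333,0.1],[0.0282,0.0045,0,0,0,0.05,0.1],[0.0371,0.0079,0,0,0,0.0667,0.1],[0.0456,0.0122,0,0,0,0.0833,0.1]]]'

```text
t: 4.45
position: [0.518, 0.0593, 0.1934]
eef_rot: [-0.617, 0.787, 0.0, 0.001]
ft_force: [0.7, 5.4, 0.2]
grip_width: 0.0159
```

```bash
python3 d.py 0.5175 0.0594 0.193 -103.53
```

```text
t 4.45 pos [0.518  0.0593 0.1934] yaw -103.85 F [0.7 5.4 0.2] w 0.0159 q6 1.79
shift frac [0.0001 0.001  0.0007] turn frac [-0.0001  0.0001 -0.0009] dist 0.0006
```

Call:
servo_tool --plan '[[[0.0095,0.0005,0,0,0,0.0167,0.1],[0.019,0.002,0,0,0,0.0333,0.1],[0.0282,0.0045,0,0,0,0.05,0.1],[0.0371,0.0079,0,0,0,0.0667,0.1],[0.0456,0.0122,0,0,0,0.0833,0.1]]]'

```text
t: 4.87
position: [0.5067, 0.0387, 0.1934]
eef_rot: [-0.392, 0.92, 0.0, 0.001]
ft_force: [3.2, 6.6, -4.4]
grip_width: 0.0161
```

```bash
python3 d.py 0.5063 0.0389 0.193 -133.53
```

```text
t 4.8667 pos [0.5067 0.0387 0.1934] yaw -133.85 F [ 3.2  6.6 -4.4] w 0.0161 q6 2.28
shift frac [0.0003 0.0008 0.0007] turn frac [-0.      0.0002 -0.0009] dist 0.0005
```

On step 5. Now I'll hold, open and rise.

Call:
servo_tool --plan '[[[0,0,0,0,0,0,0.5],[0,0,0,0,0,0,0.5],[0,0,0,0,0,0,0.5],[0,0,0,0,0,0,0.5],[0,0,-0.05,0,0,0,0.5]]]'

```text
t: 5.28
position: [0.5037, 0.0387, 0.2149]
eef_rot: [-0.395, 0.919, 0.002, -0.004]
ft_force: [0.2, -0.3, 0.9]
grip_width: 0.043
```

Call:
servo_tool --plan '[[[0,0,-0.07,0,0,0,0.5],[0,0,-0.14,0,0,0,0.5],[0,0,-0.14,0,0,0,0.5]]]'

```text
t: 5.53
position: [0.5097, 0.0385, 0.2943]
eef_rot: [-0.395, 0.918, -0.002, 0.005]
ft_force: [0.9, 0.6, 1.0]
grip_width: 0.0436
```

```bash
python3 d.py 0.543 -0.0764 0.25 -73.5
python3 - <<'E'
from h import *
for n in("wrist",):
    p,d=optics.camera(n);cv2.imwrite(f"pics/{n}2.png",p[:,:,::-1])
E
```

```text
t 5.5333 pos [0.5097 0.0385 0.2943] yaw -133.41 F [0.9 0.6 1. ] w 0.0436 q6 2.27
shift frac [ 0.1218 -0.2056  0.0894] turn frac [-0.0017  0.0003 -0.1664] dist 0.1276
```

View pics/wrist2.png

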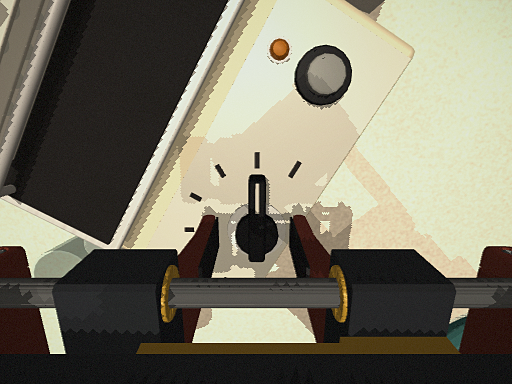

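The lever points at the tick at (257,160), with exactly one tick left beyond it at (295,169), so the selector is on step 5. Now I'll close the fingers and move over the button at (323,75).

Call:
servo_tool --plan '[[[0.03,-0.05,0,0,0,0,0],[0.06,-0.1,0,0,0,0,0],[0.09,-0.15,0,0,0,0,0],[0.121,-0.205,0,0,0,0,0],[0.121,-0.205,0.06,0,0,0,0]]]'

```text
t: 6.0
position: [0.5438, -0.0812, 0.2615]
eef_rot: [-0.394, 0.919, -0.004, 0.004]
ft_force: [1.2, -0.4, -0.1]
grip_width: 0.0139
```

Call:
servo_tool --plan '[[[0,0,0.03,0,0,0,0],[0,0,0.03,0,0,0,0],[0,0,0.03,0,0,0,0]]]'

```text
t: 6.25
position: [0.5377, -0.0756, 0.2415]
eef_rot: [-0.395, 0.919, 0.001, -0.002]
ft_force: [0.1, 0.8, -0.3]
grip_width: 0.0007
```

```bash
python3 d.py 0.543 -0.0764 0.205 -133.5
```

```text
t 6.25 pos [ 0.5377 -0.0756  0.2415] yaw -133.49 F [ 0.1  0.8 -0.3] w 0.0007 q6 2.06
shift frac [-0.0063 -0.009   0.073 ] turn frac [ 0.0006 -0.0003  0.    ] dist 0.0369
```

Call:
servo_tool --plan '[[[-0.003,-0.007,0.04,0,0,0,0],[-0.003,-0.007,0.069,0,0,0,0],[-0.003,-0.007,0.069,0,0,0,0],[-0.003,-0.007,0.069,0,0,0,0],[-0.003,-0.007,0.069,0,0,0,0]]]'

```text
t: 6.67
position: [0.5431, -0.0771, 0.2098]
eef_rot: [-0.395, 0.919, -0.0, 0.001]
ft_force: [-0.1, -0.1, 0.2]
grip_width: 0.0008
```

```bash
python3 d.py 0.543 -0.0764 0.196 -133.5
python3 - <<'E'
from h import *
p,d=optics.camera("wrist");cv2.imwrite("pics/wrist3.png",p[:,:,::-1])
E
```

```text
t 6.6667 pos [ 0.5431 -0.0771  0.2098] yaw -133.48 F [-0.1 -0.1  0.2] w 0.0008 q6 2.06
shift frac [-0.0009  0.001   0.0276] turn frac [-0.0002  0.0001  0.0001] dist 0.0138
```

View pics/wrist3.png

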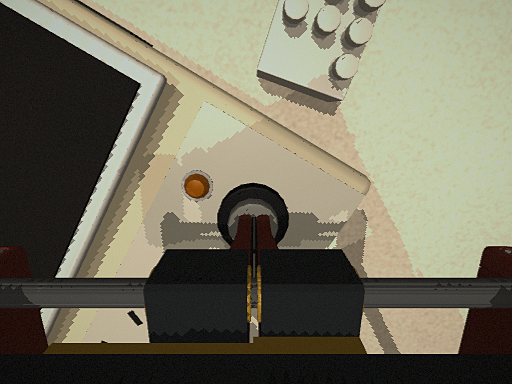

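The shut fingertips sit over the centre of the button at (253,215), 8 mm above it. I'll press gently in steps.

Call:
servo_tool --plan '[[[0,0,0.014,0,0,0,0],[0,0,0.02,0,0,0,0],[0,0,0.024,0,0,0,0],[0,0,0.027,0,0,0,0],[0,0,0.027,0,0,0,0]]]'

```text
t: 7.13
position: [0.5435, -0.0774, 0.1963]
eef_rot: [-0.395, 0.919, -0.001, 0.001]
ft_force: [0.9, 0.3, 9.1]
grip_width: 0.001
```

```bash
python3 d.py 0.543 -0.0764 0.196 -133.5
```

```text
t 7.1333 pos [ 0.5435 -0.0774  0.1963] yaw -133.53 F [0.9 0.3 9.1] w 0.001 q6 2.06
shift frac [-0.0009  0.0021  0.0006] turn frac [-0.0003  0.0002 -0.0001] dist 0.0012
```

Call:
servo_tool --plan '[[[0,0,0.002,0,0,0,0],[0,0,0.002,0,0,0,0],[0,0,0.002,0,0,0,0]]]'

```text
t: 7.38
position: [0.5434, -0.0774, 0.1961]
eef_rot: [-0.395, 0.919, -0.001, 0.001]
ft_force: [-1.7, 1.7, 17.2]
grip_width: 0.0007
```

```bash
python3 d.py 0.543 -0.0764 0.196 -133.5
```

```text
t 7.3833 pos [ 0.5434 -0.0774  0.1961] yaw -133.53 F [-1.7  1.7 17.2] w 0.0007 q6 2.06
shift frac [-0.0009  0.002   0.0002] turn frac [-0.0003  0.0002 -0.0001] dist 0.0011
```

The button is bottomed: force rose from 9 to 17 N with almost no travel, at tip height 116 mm as expected. Now I'll retract.

Call:
servo_tool --plan '[[[0,0,-0.03,0,0,0,0],[0,0,-0.1,0,0,0,0],[0,0,-0.17,0,0,0,0],[0,0.06,-0.2,0,0,0,0],[0,0.12,-0.2,0,0,0,0]]]'

```text
t: 7.8
position: [0.5014, -0.0367, 0.2979]
eef_rot: [-0.394, 0.919, -0.002, 0.003]
ft_force: [-0.2, 0.5, 0.1]
grip_width: 0.0003
```

Call:
servo_tool --plan '[[[0,0,0,0,0,0,0],[0,0,0,0,0,0,0],[0,0,0,0,0,0,0]]]'

```text
t: 8.05
position: [0.499, -0.0361, 0.2939]
eef_rot: [-0.395, 0.919, -0.0, -0.0]
ft_force: [-0.1, -0.3, -0.5]
grip_width: 0.0004
```

```bash
python3 d.py 0.543 -0.0764 0.196 -133.5
python3 - <<'E'
from h import *
for n in("wrist","side"):
    p,d=optics.camera(n);cv2.imwrite(f"pics/{n}4.png",p[:,:,::-1])
E
```

```text
t 8.05 pos [ 0.499  -0.0361  0.2939] yaw -133.49 F [-0.1 -0.3 -0.5] w 0.0004 q6 2.12
shift frac [-0.0021 -0.1194  0.1959] turn frac [-0. -0.  0.] dist 0.1147
```

View pics/wrist4.png

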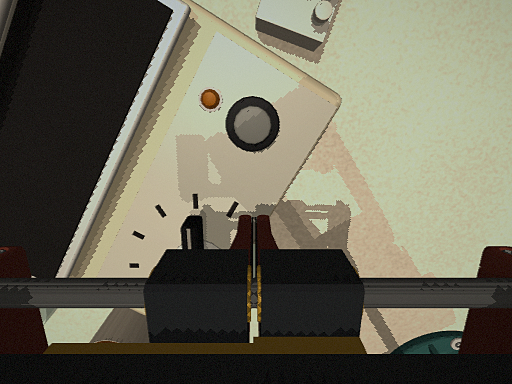

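View pics/side4.png

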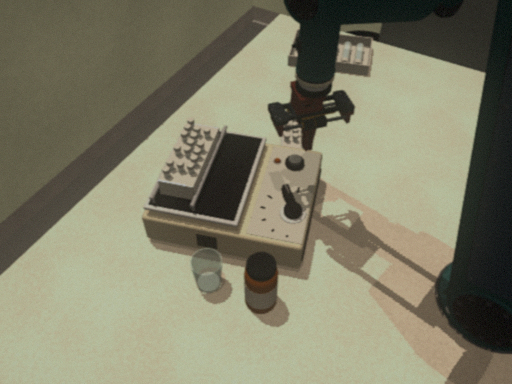

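The wrist view shows the lever at (192,230) still on tick 5 (195,200), and the button at (252,123) up. In the side view the bottle (261,282) and beaker (207,270) haven't moved, and the arm is clear. Handing in.

```bash
python3 -c "
from workcell import ticket
print(ticket.job_done())"
```

```text
the job is handed in; nothing more can be done
None
```

The selector is on step 5 and the start button has been pressed fully down and released. I handed the job in at about 8 s of the 43 s allowed, and the hand-in returned no verdict.

- **Selector:** It started on step 1. I gripped the lever and turned it four clicks clockwise about its axis. After I let go, the wrist camera showed it on the fifth-step tick with one tick left beyond, and it was still there after the button press.
- **Start button:** I pressed until it bottomed out. The fingertips were at 116 mm, its fully-down height, and the force rose from 9 to 17 N with almost no further travel. It looked back up in the last wrist picture, but I judged that by eye and did not measure its height.
- **Surroundings:** The arm ended about 100 mm above the deck, touching nothing and with about zero wrist force. In the side view the bottle and beaker stood where they were at the start. The gripper partly hid the loose tube rack in that picture, but nothing went near it.

No check failed or disagreed.

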